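# Change the test plate on the drawdown bed

## Task

The salmon-coated test plate in the drawdown bed is finished: lift the red spring clamp arm over its dead centre so that it stays up by itself, and lay the coated plate, film up, in the empty middle bay of the plate rack. Then take the bare plate from the rack, lay it flat, centred and square on the bed with its end up against the end stop, and swing the clamp arm back down so that it holds the plate. Keep the plates level, and leave the teal plate and the other things on the bench where they are.

Things in the scene. Friction and masses are not known exactly. Their poses are not given: they have to be found in the camera images.
- drawdown_bed: drawdown bed, fixed: grey base 210 x 90 mm (x -72 to +138 mm, top 12 mm above the worktop) with a dark steel rail 34 mm wide, top 36 mm up. Origin on the worktop under the centre of a plate lying centred against the stop; x along the rail to the end stop (aluminium, face at x = +65 mm, 10 mm above the rail) and the clamp hinge, y left, z up
- bed_seat (a point): point on the rail's top where the underside centre of a plate comes that touches the end stop; axes as the bed's. A plate overhangs the rail by 6 mm on each long side, with 24 mm free under the overhang, so fingers can take it by its long edges
- clamp_hinge (a point): centre of the clamp arm's hinge, at x = +95 mm, z = 54 mm in the bed's frame; the hinge axis runs along the bed's y
- clamp_handle (a point): centre of the black barrel on the red clamp arm: 20 mm diameter, 32 mm long along the bed's y, flat free ends that fingers can take and between which it turns. Closed: 90 mm from the hinge towards bed -x, 18 mm above the hinge, 72 mm above the worktop, over the plate. It swings on a 92 mm radius; fully open it stands 142 mm up, about 25 mm beyond the hinge. Arm 20 mm wide
- clamp_arm (a joint): clamp arm angle (rad): 0 = rubber pad on a 6 mm plate, grows as the handle lifts, 1.66 = open stop, -0.14 with no plate. A damped spring strut (0.10 N m s/rad) shuts it below the dead centre at about 0.84 and opens it above. About 6 to 7 N at the handle moves it. Closed, the pad (12 x 38 mm) presses with about 13 N, 13 mm from the stop
- coated_plate: coated test plate: aluminium, 130 x 46 x 6 mm, about 100 g, with a salmon-coloured film on its top and a small dark hole near one end; starts in the bed under the clamp. Origin at the centre of its underside, x along its length, z up (out of the film side).
- bare_plate: bare test plate: aluminium, 130 x 46 x 6 mm, about 100 g, no film; starts in an end bay of the rack. Origin at the centre of its underside, x along its length, z up. Either end may go against the stop.
- teal_plate: earlier plate with a teal film, same size, in the other end bay of the rack; stays there
- plate_rack: plate rack, fixed: dark drip tray 150 x 280 mm (floor 4 mm up) with two steel rails of 8 mm diameter along its y at x = -40 and +40 mm, tops 36 mm up; plates lie across both, length along the rack's x, free under their long edges between the rails. Pins on the rails (to 56 mm up) at y = -45 and +45 mm part the three bays. Origin on the worktop under its centre, z up
- rack_bay_a (a point): centre of the end bay at rack y = -90 mm, at rail-top height, where a plate's underside centre rests; the bare or the teal plate starts here
- rack_bay_b (a point): centre of the middle bay (rack y = 0), at rail-top height; empty at the start
- rack_bay_c (a point): centre of the end bay at rack y = +90 mm, at rail-top height; the bare or the teal plate starts here
- hanging_lead (a point): front of a stiff black lead that hangs over the bench behind the blue stirrer, between bed and rack: it runs from here (about 0.12 m up) back and upwards, y -130 to 0 mm, and does not give way; carry plates past in front of it, nearer the robot
- glass_beaker: empty clear beaker, 109 mm wide, 139 mm tall, left of the bed; origin at its foot; leave alone
- lime_bottle: white bottle with a green label, 46 mm wide, 104 mm tall, by the balance; origin at its foot; leave alone
- film_applicator: small steel film applicator, 34 x 66 x 26 mm, left of the bed; origin at its foot; leave alone
- timer: flat timer, 62 x 62 x 18 mm, at the front of the bench; origin at its foot; leave alone
- cream_jar: white screw jar, 78 mm wide, 84 mm tall, front middle of the bench; origin at its foot; leave alone

How it is judged:
By the outcome, as a careful person would: the job done as asked, in the order asked, and still so for the second after the job is handed in, with the robot touching nothing.
It also fails if it takes over 67 s, if anything falls off the work surface, if the arm or the gripper's body presses on something with over 40 N, if the wrist force passes 120 N, or if a joint passes its speed limit or range.

## Robot

A 6-joint arm with a two-finger parallel gripper is mounted at the origin on a cart in front of the work surface, level with it; the furniture and walls round the work are solid. World frame = base frame: x ahead of the robot, y to its left, z up, the work surface at z = 0. Lengths are in mm, angles in rad, forces in N, time in s.
With the tool pointing down it reaches from about 375 to 925 mm from the base axis. Payload 5.7 kg.
Tool frame: the origin (TCP) lies on the centre line of the jaws, within the pads' length; the fingertips stand 8 mm ahead of it and the grasp point (between the pads) lies 11 mm behind it; z points along the fingers, y is the line along which they close (so a half turn about z gives the same grasp; the last joint's range is limited). The gripper opens to 88 mm and grips with 3 to 60 N. Pads are 20 mm wide; open, the fingers measure 115 mm over their backs; the gripper's body (75 mm by 178 mm) begins 61 mm behind the grasp point.
Start: joints at [0.987, 0.359, 1.51, -0, 1.272, -0.115], TCP at [271.077, 535.238, 230.623] pointing down, gripper open.
Joint ranges: [-2.97, 2.97], [-1.01, 2.36], [0.21, 2.38], [-0.96, 4.11], [0.2, 2.71], [-2.98, 2.98]. Speed limits (rad/s): [2.39, 2.39, 3.14, 3.14, 3.14, 3.14].

## Interface

Orientations are given as a unit quaternion [w, x, y, z].
In Python, from rig import monitor, optics, workorder gives the robot as it stands.
- The arm moves only by the tool step_arm, never from a script. Its argument "steps" is a list that holds one entry, the list of rows, each a list of 7 numbers: the turn, a rotation vector about the tool's x, y, z in degrees, then the shift along the tool's x, y, z in m, then the finger opening in m, from 0 to 0.0878. A call has 1 to 8 rows; each row shifts and turns the commanded pose from where the row before left it, along the tool's axes as they then stand; what a row does not reach is not made up. A row lasts 1/12 s, in which the tool goes at most 41.7 mm and 7.16 degrees, less where a joint would pass 70% of its speed; a pose out of reach is approached as far as the arm can. A call with a gripper value outside its range is refused whole. The fingers move at their own pace and stop on an object; "newtons" is the grip in N (left out, the last holds). Time passes only in rows, so rows that do not move let the fingers close. It gives the time, the measured TCP pose, the force, the opening and the grip force at its end, in the units of the state.
- monitor.get_state(): the state, without advancing time (a new reading comes with each control period).
- optics.camera(name): name is "side" or "top"; returns a dict with "img" (420x560x3 uint8, red, green, blue), "mtx" (3x3 intrinsics, pixels), "R" (3x3) and "t" (3): a world point X has camera coordinates R X + t. Camera axes: x right, y down, z forward; pixel columns grow to the right and rows downward; lengths in mm; the calibration is good to about 2 mm. A picture is of the moment at which its call begins. There is no depth.
- workorder.job_done(): hands the job in; it is judged then, once.
The state is a dict: "time": time; "joint_pos": joint angles; "joint_vel": joint speeds; "joint_torque": joint torques, N m; "eef_pos": TCP position; "tool_rot": TCP orientation; "contact_force": force on the tool from outside, world axes, zero at the start; "ft_torque": the same for the moment, N m; "finger_gap": finger opening in mm; "grasp_force": force on a finger pad.
Only numpy, scipy, OpenCV 4.12 (cv2) and the standard library are available. Lean on these libraries where they do the work, as an engineer would, in place of code of your own. Each camera call takes 0.05 s, during which the arm holds its last target. There are 200 camera calls.

## Working session

There is one attempt and no reset: what is moved stays moved. The work goes in short steps, Python scripts to look and compute and a tool call to move; the robot and the scene stay as the last step left them, time stands still between calls to the robot, and variables do not carry over. Pictures are saved under pics/ and viewed, at most 11 in all, crops included, and the job is handed in when it is done.

Besides the shell and the picture viewer there is one more tool, called after "Emit:" as name(argument=value, ...) on one line, values as JSON. step_arm: Moves the arm, as the interface text tells. Its arguments: {"type":"object","properties":{"steps":{"type":"array"},"newtons":{"type":"number"}},"required":["steps"]}

```bash
mkdir -p pics; cat > h.py <<'E'
import numpy as np,cv2
from rig import monitor,optics,workorder
def snap(n,f=None):
    c=optics.camera(n)
    if f: cv2.imwrite('pics/'+f,c['img'][:,:,::-1])
    return c
def ray(c,u,v):
    d=c['R'].T@np.linalg.inv(c['mtx'])@np.array([u,v,1.]); o=-c['R'].T@c['t']; return o,d
def onz(c,u,v,z):
    o,d=ray(c,u,v); return o+d*(z-o[2])/d[2]
def proj(c,X):
    p=c['mtx']@(c['R']@np.array(X,float)+c['t']); return p[:2]/p[2]
E
python3 - <<'E'
from h import *
for n in('top','side'):
    c=snap(n,n+'0.png'); print(n,-c['R'].T@c['t'],c['R'],c['mtx'][0])
print(monitor.get_state())
E
```

```text
top [ 257.73994595  117.66802966 1545.00511636] [[ 2.34723693e-02 -9.99724132e-01  8.41630227e-04]
 [-9.76925843e-01 -2.31158396e-02 -2.12324173e-01]
 [ 2.12285054e-01  4.16154108e-03 -9.77198924e-01]] [404.81076066   0.         267.77140711]
side [ 276.03866016 1393.93770795  883.5410717 ] [[-0.97598205 -0.21766844  0.00891595]
 [-0.12033172  0.50452289 -0.85497189]
 [ 0.1816021  -0.83551008 -0.5185977 ]] [530.49135269   0.         279.16902854]
{'time': 0.1, 'joint_pos': array([ 9.86900288e-01,  3.59436302e-01,  1.51130932e+00, -2.68405449e-05,
        1.27249970e+00, -1.15130806e-01]), 'joint_vel': array([-1.28698979e-03, -3.69987007e-04, -3.46390934e-03,  1.17212399e-03,
        1.07729111e-03, -1.59762921e-06]), 'joint_torque': array([-2.19680187e-04, -5.16361892e+01, -2.71403289e+01,  6.74835616e-02,
        2.76444317e-02, -7.42135740e-05]), 'eef_pos': array([270.76770082, 534.75251573, 229.8973249 ]), 'tool_rot': array([-2.70921713e-04,  2.32238601e-01,  9.72658496e-01, -7.80765821e-04]), 'contact_force': array([-0.49074668,  0.6068193 , -0.0888977 ]), 'ft_torque': array([-0.00617128, -0.04353907, -0.05003442]), 'grasp_force': 0.0, 'finger_gap': 88.19526927247708}
```

View pics/top0.png

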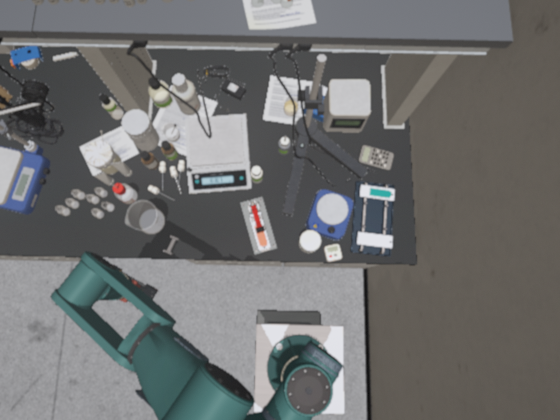

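View pics/side0.png

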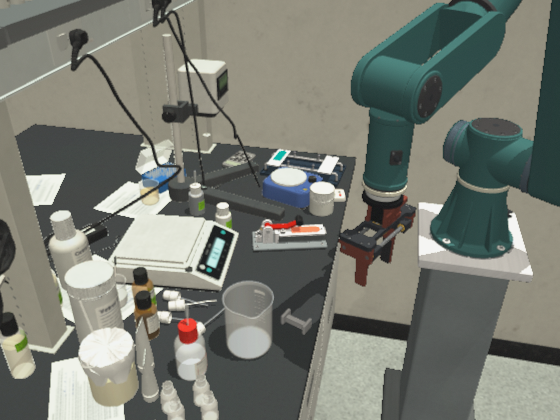

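The top view shows the bed at about (258,225) with the clamp hinge at its far end, and the rack at (375,218) with the teal plate at (376,192) and the bare plate at (375,240). I need an enlargement next.

```bash
python3 - <<'E'
from h import *
t=cv2.imread('pics/top0.png');s=cv2.imread('pics/side0.png')
def z(im,x,y,w,h): return cv2.resize(im[y:y+h,x:x+w],(400,300),interpolation=cv2.INTER_CUBIC)
a=np.hstack([z(t,220,190,80,60+6)[:,:], z(t,335,178,88,66+18)])
b=np.hstack([z(s,240,205,100,75), z(s,240,140,120,90)])
cv2.imwrite('pics/c0.png',np.vstack([a,b]))
E
```

```text
(no output)
```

View pics/c0.png

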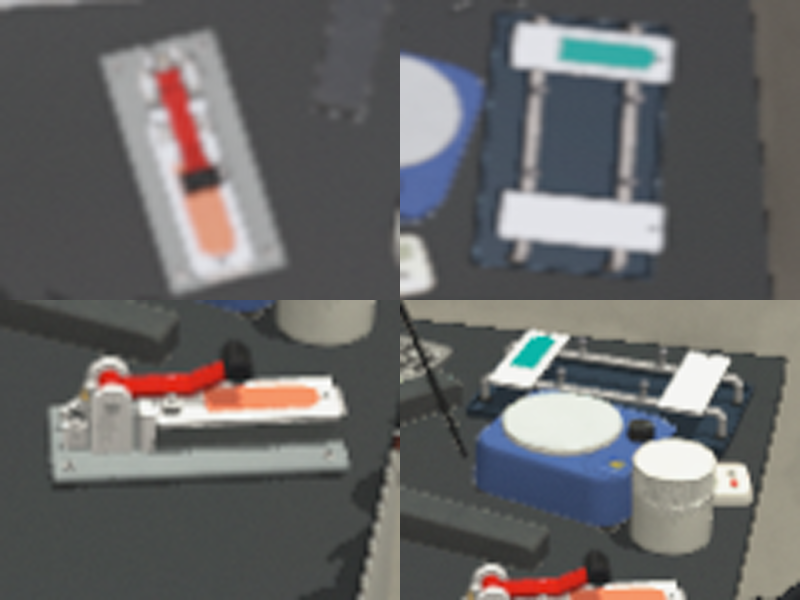

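```bash
cat >> h.py <<'E'
def blobrect(c,mask,roi,z,name):
    x,y,w,h=roi; m=np.zeros(mask.shape,np.uint8); m[y:y+h,x:x+w]=mask[y:y+h,x:x+w]
    # upsampled contours, corrected to pixel centres
    cs,_=cv2.findContours(m,cv2.RETR_EXTERNAL,cv2.CHAIN_APPROX_NONE); k=max(cs,key=cv2.contourArea)[:,0]
    P=np.array([onz(c,u,v,z)[:2] for u,v in k],np.float32)
    (cx,cy),(a,b),ang=cv2.minAreaRect(P); 
    if a<b: a,b,ang=b,a,ang+90
    print(name,'c',np.round([cx,cy],1),'size',np.round([a,b],1),'long-axis deg',round(((ang+90)%180)-90,2),'px',len(k))
    return cx,cy,ang
def up(im,f=4): return cv2.resize(im,None,fx=f,fy=f,interpolation=cv2.INTER_CUBIC)
def camup(c,f=4):
    d=dict(c); d['img']=up(c['img'],f); A=np.array([[f,0,(f-1)/2],[0,f,(f-1)/2],[0,0,1.]]); d['mtx']=A@c['mtx']; return d
E
python3 - <<'E'
from h import *
R=lambda *a:[4*i for i in a]
t=camup(snap('top')); s=camup(snap('side'))
def hsv(c): return cv2.cvtColor(c['img'],cv2.COLOR_RGB2HSV)
h=hsv(t); H,S,V=[h[...,i].astype(int) for i in range(3)]
bright=(V>100).astype(np.uint8)
blobrect(t,bright,R(237,190,42,65),12,'bed')
blobrect(t,((H<14)&(S>70)&(S<190)&(V>170)).astype(np.uint8),R(237,190,42,65),42,'film')
red=((H<5)|(H>174))&(S>170)&(V>120); blobrect(t,red.astype(np.uint8),R(237,190,42,65),65,'red')
w=((S<40)&(V>165)).astype(np.uint8)
blobrect(t,w,R(352,226,50,28),42,'bare')
blobrect(t,((V>165)).astype(np.uint8),R(357,183,45,22),42,'teal pl')
blobrect(t,((H>80)&(H<95)&(S>120)&(V>100)).astype(np.uint8),R(357,183,45,22),42,'teal film')
h=hsv(s); H,S,V=[h[...,i].astype(int) for i in range(3)]
blobrect(s,((S<40)&(V>165)).astype(np.uint8),R(315,150,28,22),42,'bare side')
blobrect(s,(V<60).astype(np.uint8),R(292,288-3,14,14),72,'barrel')
blobrect(s,((H<14)&(S>70)&(S<190)&(V>170)).astype(np.uint8),R(280,220,50,30),42,'film side')
print([ (round(u,1),round(v,1)) for u,v in [proj(t,(550,100,0))/4,proj(s,(550,100,0))/4]])
E
```

```text
bed c [516.8 159.9] size [215.5  95.1] long-axis deg 17.28 px 597
film c [459.7 144. ] size [52.5 25.2] long-axis deg 17.83 px 144
red c [539.5 167. ] size [81.  12.5] long-axis deg 16.26 px 181
bare c [ 464.4 -277. ] size [133.4  80.5] long-axis deg 84.53 px 468
teal pl c [ 642.3 -291.5] size [133.5  68.5] long-axis deg 83.39 px 405
teal film c [ 646.8 -304.9] size [74.5 21.2] long-axis deg 83.21 px 178
bare side c [ 459.2 -277.3] size [137.   85.9] long-axis deg 88.51 px 319
barrel c [431.9 454.6] size [48.5 31.7] long-axis deg -79.85 px 179
film side c [471.5 147.2] size [82.8 33. ] long-axis deg 17.93 px 250
[(np.float64(274.1), np.float64(217.5)), (np.float64(281.7), np.float64(228.8))]
```

```bash
python3 - <<'E'
from h import *
R=lambda *a:[4*i for i in a]
t=camup(snap('top')); s=camup(snap('side'))
op=lambda m,k:cv2.morphologyEx(m.astype(np.uint8),cv2.MORPH_OPEN,np.ones((k,k),np.uint8))
def hsv(c): 
    h=cv2.cvtColor(c['img'],cv2.COLOR_RGB2HSV); return [h[...,i].astype(int) for i in range(3)]
H,S,V=hsv(t)
for th in(140,165):
  blobrect(t,op(V>th,21),R(350,226,52,28),42,'bare')
  blobrect(t,op((V>th)|((H>80)&(H<95)&(S>120)&(V>100)),21),R(354,180,48,25),42,'teal pl')
blobrect(t,(V<60),R(250,215,20,20),78,'barrel top')
blobrect(t,op((S<60)&(V>190),3),R(240,195,40,60),42,'bedwhite')
H,S,V=hsv(s)
for th in(150,175):
  blobrect(s,op(V>th,21),R(310,148,35,24),42,'bare side')
  blobrect(s,op((V>th)|((H>80)&(H<95)&(S>120)&(V>100)),21),R(260,145,28,20),42,'teal side')
blobrect(s,(V<60),R(291,210,16,18),72,'barrel')
o=np.array([485.3,150.1]);a=np.radians(17.4);e=np.array([np.cos(a),np.sin(a)]);n=np.array([-e[1],e[0]])
def B(x,y,z): return [*(o+x*e+y*n),z]
# overlay predicted bed features
for c,nm in((t,'t'),(s,'s')):
    im=c['img'].copy()
    def poly(ps,col): cv2.polylines(im,[np.int32([proj(c,p) for p in ps])],True,col,1)
    poly([B(x,y,12) for x,y in((-72,-45),(138,-45),(138,45),(-72,45))],(255,255,0))
    poly([B(x,y,42) for x,y in((-65,-23),(65,-23),(65,23),(-65,23))],(0,0,255))
    poly([B(5,y,72+k) for y,k in((-16,0),(16,0))],(0,255,0)); poly([B(95,y,54) for y in(-20,20)],(0,255,0))
    p=proj(c,B(20,0,40)).astype(int); globals()['i'+nm]=im[p[1]-150:p[1]+150,p[0]-200:p[0]+200]
cv2.imwrite('pics/ov.png',cv2.resize(np.hstack([it,is_]) if 0 else np.hstack([it,globals()['is']]),None,fx=1,fy=1)[:,:,::-1])
E
```

```text
bare c [ 465.3 -276.8] size [134.6  55. ] long-axis deg 84.46 px 378
teal pl c [ 647.9 -292.1] size [135.8  55.2] long-axis deg 83.55 px 365
bare c [ 465.3 -277. ] size [131.7  51.8] long-axis deg 85.07 px 368
teal pl c [ 648.  -292.2] size [133.2  51.2] long-axis deg 83.75 px 355
barrel top c [489.3 151. ] size [18.2  6.7] long-axis deg -69.99 px 52
bedwhite c [486.4 153.6] size [146.5  48.9] long-axis deg 18.71 px 490
bare side c [ 463.1 -276.9] size [132.4  55.7] long-axis deg 88.55 px 224
teal side c [ 645.3 -295.9] size [149.3  55.2] long-axis deg 86.7 px 221
bare side c [ 463.5 -275.8] size [130.3  51.4] long-axis deg 86.81 px 214
teal side c [ 646.5 -288.7] size [134.6  51.3] long-axis deg 86.13 px 205
barrel c [489.4 151.4] size [52.4 21.5] long-axis deg -72.27 px 111
```

View pics/ov.png

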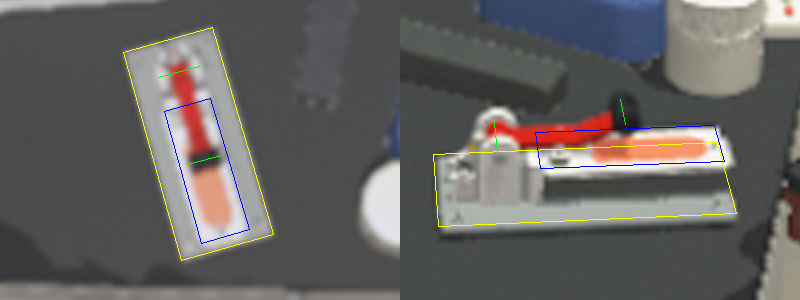

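The overlay fits the bed at about (485,150), yaw 17.4°. The barrel at (489.4,151.4) agrees in both views. The coated plate's near end lies a few mm further out than the prediction. I'll start with the turn over free space.

Emit:
step_arm(steps=[[[0,0,7.15,0,0,0,0.07],[0,0,7.15,0,0,0,0.07],[0,0,7.15,0,0,0,0.07],[0,0,7.15,0,0,0,0.07],[0,0,7.15,0,0,0,0.07],[0,0,7.15,0,0,0,0.07],[0,0,7.15,0,0,0,0.07],[0,0,7.15,0,0,0,0.07]]], newtons=25)

```text
time: 0.97
eef_pos: [271.0, 535.2, 230.5]
tool_rot: [0.0, 0.672, 0.741, -0.0]
contact_force: [-0.4, 0.1, 1.0]
finger_gap: 70.0
grasp_force: 0.0
```

Emit:
step_arm(steps=[[[0,0,7.15,0,0,0,0.07],[0,0,7.15,0,0,0,0.07],[0,0,7.15,0,0,0,0.07],[0,0,7.15,0,0,0,0.07],[0,0,7.15,0,0,0,0.07],[0,0,7.15,0,0,0,0.07],[0,0,7.15,0,0,0,0.07],[0,0,7.15,0,0,0,0.07]]])

```text
time: 1.63
eef_pos: [271.0, 535.2, 230.5]
tool_rot: [0.0, 0.944, 0.329, -0.0]
contact_force: [0.6, -0.6, -0.2]
finger_gap: 70.3
grasp_force: 0.0
```

Emit:
step_arm(steps=[[[0,0,7.15,0,0,0,0.07],[0,0,7.15,0,0,0,0.07],[0,0,7.0,0,0,0,0.07],[0,0,0,0,0,0,0.07]]])

```text
time: 1.97
eef_pos: [271.1, 535.2, 230.5]
tool_rot: [0.0, 0.989, 0.149, -0.0]
contact_force: [0.6, 0.2, 0.2]
finger_gap: 70.0
grasp_force: 0.0
```

```bash
cat >> h.py <<'E'
from scipy.spatial.transform import Rotation as Ro
def delta(P=None,yaw=None):
    s=monitor.get_state(); q=s['tool_rot']; r=Ro.from_quat([q[1],q[2],q[3],q[0]]); M=r.as_matrix()
    y=np.degrees(np.arctan2(M[1,1],M[0,1]))
    print('t',round(s['time'],2),'eef',np.round(s['eef_pos'],1),'yaw',round(y,2),'down',np.round(M[:,2],4),'F',np.round(s['contact_force'],1),'gap',round(s['finger_gap'],1),'grip',round(s['grasp_force'],1),'j',np.round(s['joint_pos'],2))
    if yaw is not None: 
        T=np.array([[-np.sin(np.radians(yaw)),np.cos(np.radians(yaw)),0],[np.cos(np.radians(yaw)),np.sin(np.radians(yaw)),0],[0,0,-1]]).T
        print('rotvec tool deg',np.round(np.degrees((r.inv()*Ro.from_matrix(T)).as_rotvec()),2))
    if P is not None: print('tool shift now mm',np.round(M.T@(np.array(P)-s['eef_pos']),1))
O=np.array([485.3,150.1]);A=np.radians(17.4);E1=np.array([np.cos(A),np.sin(A)]);N1=np.array([-E1[1],E1[0]])
def B(x,y,z): return np.array([*(O+x*E1+y*N1),z])
E
python3 - <<'E'
from h import *
delta(B(4.5,0,150),-72.6)
s=snap('side')
for p in((262,187),(250,160),(240,140)): print(onz(s,*p,120),onz(s,*p,160))
t=snap('top'); print('stirrer',onz(t,330,210,100),'jar',onz(t,310,241,84))
E
```

```text
t 1.97 eef [271.1 535.2 230.5] yaw -72.81 down [-2.e-04 -3.e-04 -1.e+00] F [0.6 0.2 0.2] gap 70.0 grip 0.0 j [ 0.99  0.36  1.51 -0.    1.27  2.26]
rotvec tool deg [ 0.01  0.01 -0.21]
tool shift now mm [ 95.4 431.1  80.6]
[614.93348602  75.00176682 120.        ] [597.17963684 144.0975098  160.        ]
[696.07231397 -88.50990386 120.        ] [674.06780528 -10.84819492 160.        ]
[ 770.86131572 -230.76296105  120.        ] [ 744.93879896 -145.64897155  160.        ]
stirrer [ 562.21639449 -103.32217358  100.        ] jar [449.04445284 -32.21635992  84.        ]
```

Emit:
step_arm(steps=[[[0,0,-0.2,0.0087,0.0392,0,0.07],[0,0,0,0.0087,0.0392,0,0.07],[0,0,0,0.0087,0.0392,0,0.07],[0,0,0,0.0087,0.0392,0,0.07],[0,0,0,0.0087,0.0392,0,0.07],[0,0,0,0.0087,0.0392,0,0.07],[0,0,0,0.0087,0.0392,0,0.07],[0,0,0,0.0087,0.0392,0,0.07]]])

```text
time: 2.73
eef_pos: [433.0, 255.7, 230.9]
tool_rot: [-0.0, 0.988, 0.155, 0.0]
contact_force: [0.7, 0.7, 0.6]
finger_gap: 70.1
grasp_force: 0.0
```

Emit:
step_arm(steps=[[[0,0,0,0.0087,0.0392,0,0.06],[0,0,0,0.0087,0.0392,0,0.06],[0,0,0,0.0087,0.0392,0,0.06],[0,0,0,0,0,0.04,0.06],[0,0,0,0,0,0.04,0.06],[0,0,0,0,0,0,0.06],[0,0,0,0,0,0,0.06]]])

```text
time: 3.32
eef_pos: [490.9, 152.8, 149.4]
tool_rot: [0.0, 0.988, 0.154, -0.003]
contact_force: [0.6, 0.3, 0.7]
finger_gap: 59.8
grasp_force: 0.0
```

```bash
python3 - <<'E'
from h import *
delta(B(4.5,0,62),-72.6)
s=snap('side'); t=snap('top')
def z(im,x,y,w,h): return cv2.resize(im[y:y+h,x:x+w],(400,300),interpolation=cv2.INTER_CUBIC)
cv2.imwrite('pics/a1.png',np.hstack([z(t['img'],220,180,100,75),z(s['img'],240,175,100,75)])[:,:,::-1])
E
```

```text
t 3.32 eef [490.9 152.8 149.4] yaw -72.25 down [-0.0055 -0.001  -1.    ] F [0.6 0.3 0.7] gap 59.8 grip 0.0 j [ 0.17  0.33  1.79 -0.    1.03  1.43]
rotvec tool deg [-0.04  0.32  0.35]
tool shift now mm [-1.1  0.9 87.4]
```

View pics/a1.png

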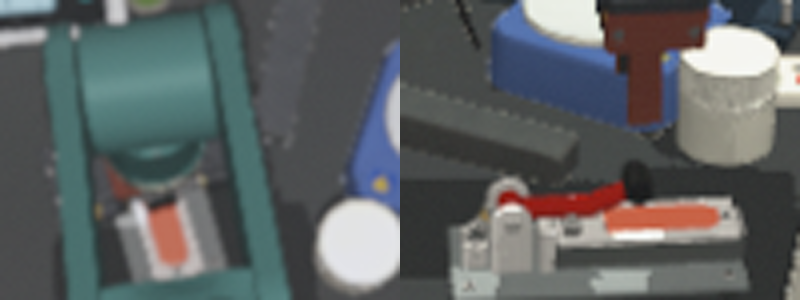

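The gripper is above the barrel: finger at about (645,110) in the right crop, barrel at (637,178). I'll go down and close.

Emit:
step_arm(steps=[[[0,0,0,-0.001,0,0.03,0.06],[0,0,0,0,0,0.03,0.06],[0,0,0,0,0,0.027,0.06],[0,0,0,0,0,0,0.06],[0,0,0,0,0,0,0.06]]])

```text
time: 3.83
eef_pos: [492.3, 153.6, 64.7]
tool_rot: [0.0, 0.988, 0.154, 0.0]
contact_force: [0.0, 0.2, 0.3]
finger_gap: 60.1
grasp_force: 0.0
```

```bash
python3 - <<'E'
from h import *
delta(B(4.5,0,62),-72.6)
E
```

```text
t 3.83 eef [492.3 153.6  64.7] yaw -72.26 down [ 2.e-04 -0.e+00 -1.e+00] F [0.  0.2 0.3] gap 60.1 grip 0.0 j [ 0.17  0.46  1.86 -0.    0.82  1.43]
rotvec tool deg [ 0.01 -0.01  0.34]
tool shift now mm [-3.2  1.2  2.7]
```

Emit:
step_arm(steps=[[[0,0,0,0,0,0,0.042],[0,0,0,0,0,0,0.036],[0,0,0,0,0,0,0.03],[0,0,0,0,0,0,0.025],[0,0,0,0,0,0,0.025],[0,0,0,0,0,0,0.025]]], newtons=20)

```text
time: 4.33
eef_pos: [492.4, 154.0, 64.7]
tool_rot: [-0.001, 0.988, 0.153, 0.001]
contact_force: [-2.4, 5.1, 7.6]
finger_gap: 31.8
grasp_force: 20.0
```

```bash
python3 - <<'E'
from h import *
delta(B(4.5,0,62),-72.6)
E
```

```text
t 4.33 eef [492.4 154.   64.7] yaw -72.42 down [ 0.0014  0.0019 -1.    ] F [-2.4  5.1  7.6] gap 31.8 grip 20.0 j [0.17 0.46 1.86 0.   0.82 1.43]
rotvec tool deg [-0.08 -0.11  0.18]
tool shift now mm [-3.4  1.6  2.7]
```

Gripped, with a gap of 31.8 mm, which matches the 32 mm barrel. Next I swing the arm up along its arc.

Emit:
step_arm(steps=[[[0,0,0,0.0034,0,-0.0124,0.025],[0,0,0,0.0051,0,-0.0118,0.025],[0,0,0,0.0067,0,-0.011,0.025],[0,0,0,0.0081,0,-0.0099,0.025],[0,0,0,0.0094,0,-0.0087,0.025],[0,0,0,0.0105,0,-0.0073,0.025]]])

```text
time: 4.83
eef_pos: [528.8, 165.5, 123.9]
tool_rot: [0.0, 0.988, 0.153, -0.004]
contact_force: [-5.5, -1.5, -3.1]
finger_gap: 31.8
grasp_force: 20.0
```

Emit:
step_arm(steps=[[[0,0,0,0.0115,0,-0.0058,0.025],[0,0,0,0.0122,0,-0.0041,0.025],[0,0,0,0.0126,0,-0.0024,0.025],[0,0,0,0.0128,0,-0.0006,0.025],[0,0,0,0.0128,0,0.0012,0.025],[0,0,0,0,0,0,0.025],[0,0,0,0,0,0,0.025]]])

```text
time: 5.42
eef_pos: [595.6, 186.3, 137.9]
tool_rot: [-0.001, 0.988, 0.153, 0.003]
contact_force: [5.1, 4.6, 1.8]
finger_gap: 31.6
grasp_force: 20.0
```

```bash
sed -i 's/^O=.*;A=/O=np.array([484.8,151.8]);A=/' h.py; python3 - <<'E'
from h import *
delta(B(95-92*np.cos(np.radians(99.3)),0,54+92*np.sin(np.radians(99.3))-8),-72.6)
E
```

```text
t 5.42 eef [595.6 186.3 137.9] yaw -72.38 down [ 0.0064  0.0026 -1.    ] F [5.1 4.6 1.8] gap 31.6 grip 20.0 j [0.19 0.48 1.56 0.   1.09 1.45]
rotvec tool deg [-0.03 -0.4   0.22]
tool shift now mm [-6.2 -0.2  1.1]
```

Emit:
step_arm(steps=[[[0,0,0,0,0,0,0.045],[0,0,0,0,0,0,0.06],[0,0,0,0,0,-0.02,0.07],[0,0,0,0,0,-0.04,0.07],[0,0,0,-0.01,0,-0.02,0.07],[0,0,0,-0.04,0,0,0.07],[0,0,0,-0.04,0,0,0.07],[0,0,0,-0.035,0,0,0.07]]])

```text
time: 6.08
eef_pos: [470.1, 146.0, 216.4]
tool_rot: [0.0, 0.988, 0.153, -0.001]
contact_force: [-0.1, -0.4, -0.4]
finger_gap: 69.8
grasp_force: 0.0
```

```bash
python3 - <<'E'
from h import *
delta(B(-4,0,29),-72.6)
s=snap('side'); t=snap('top')
c=camup(s); h=cv2.cvtColor(c['img'],cv2.COLOR_RGB2HSV); H,S,V=[h[...,i].astype(int) for i in range(3)]
blobrect(c,((H<14)&(S>70)&(S<200)&(V>150)).astype(np.uint8),[960,840,440,220],42,'film side')
im=c['img'].copy()
for x0 in(0,-4):
  cv2.polylines(im,[np.int32([proj(c,B(x+x0,y,42)) for x,y in((-65,-23),(65,-23),(65,23),(-65,23))])],True,(0,0,255) if x0 else (0,255,0),1)
tt=cv2.resize(t['img'][180:255,220:320],(400,300),interpolation=cv2.INTER_CUBIC)
cv2.imwrite('pics/a2.png',np.hstack([tt,im[740:1040,960:1360]])[:,:,::-1])
E
```

```text
t 6.08 eef [470.1 146.  216.4] yaw -72.35 down [-1.5e-03 -7.0e-04 -1.0e+00] F [-0.1 -0.4 -0.4] gap 69.8 grip 0.0 j [ 0.16  0.22  1.75 -0.    1.17  1.42]
rotvec tool deg [0.01 0.09 0.25]
tool shift now mm [ 12.   -1.1 187.4]
film side c [470.9 148.2] size [83.4 33.1] long-axis deg 19.4 px 260
```

View pics/a2.png

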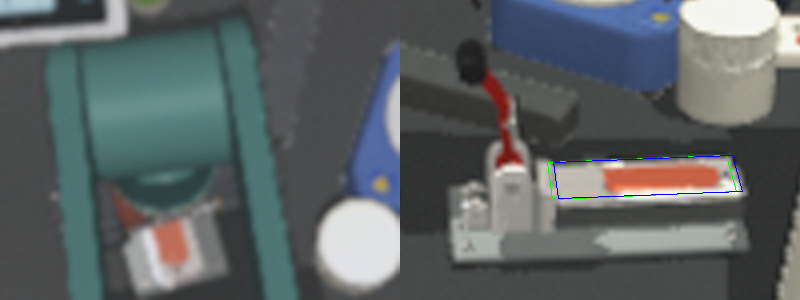

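The clamp stands up by itself (handle at (470,62) in the right crop), and the coated plate is free on the rail at (650,178). Now down to the plate.

Emit:
step_arm(steps=[[[0,0,0,0.006,0,0.04,0.07],[0,0,0,0.006,-0.001,0.04,0.07],[0,0,0,0,0,0.04,0.07],[0,0,0,0,0,0.04,0.07],[0,0,0,0,0,0.02,0.07],[0,0,0,0,0,0.007,0.07],[0,0,0,0,0,0,0.07],[0,0,0,0,0,0,0.07]]])

```text
time: 6.85
eef_pos: [484.8, 151.6, 29.9]
tool_rot: [0.0, 0.988, 0.153, 0.0]
contact_force: [0.1, -0.2, 0.8]
finger_gap: 69.9
grasp_force: 0.0
```

```bash
python3 - <<'E'
from h import *
delta(B(-4,0,29),-72.6)
E
```

```text
t 6.85 eef [484.8 151.6  29.9] yaw -72.36 down [ 4.e-04 -1.e-04 -1.e+00] F [ 0.1 -0.2  0.8] gap 69.9 grip 0.0 j [ 0.17  0.51  1.9  -0.    0.73  1.43]
rotvec tool deg [ 0.01 -0.02  0.24]
tool shift now mm [-3.9 -0.2  0.9]
```

Emit:
step_arm(steps=[[[0,0,0,0,0,0,0.055],[0,0,0,0,0,0,0.05],[0,0,0,0,0,0,0.045],[0,0,0,0,0,0,0.04],[0,0,0,0,0,0,0.04],[0,0,0,0,0,0,0.04]]], newtons=25)

```text
time: 7.35
eef_pos: [484.8, 151.7, 30.5]
tool_rot: [-0.0, 0.988, 0.153, 0.001]
contact_force: [-0.9, 0.2, 8.0]
finger_gap: 45.9
grasp_force: 25.0
```

```bash
python3 - <<'E'
from h import *
delta(B(-4,0,29),-72.6)
E
```

```text
t 7.35 eef [484.8 151.7  30.5] yaw -72.36 down [ 1.8e-03  3.0e-04 -1.0e+00] F [-0.9  0.2  8. ] gap 45.9 grip 25.0 j [ 0.17  0.51  1.9  -0.    0.73  1.43]
rotvec tool deg [ 0.01 -0.1   0.24]
tool shift now mm [-4.  -0.1  1.5]
```

Emit:
step_arm(steps=[[[0,0,0,0,0,-0.01,0.04],[0,0,0,0,0,-0.03,0.04],[0,0,0,0,0,-0.04,0.04],[0,0,-3,0,0,-0.04,0.04],[0,0,-6,0,0,-0.03,0.04],[0,0,-6,0,0,-0.01,0.04],[0,0,-6,0,0,0,0.04],[0,0,-6,0,0,0,0.04]]])

```text
time: 8.02
eef_pos: [484.6, 151.6, 191.6]
tool_rot: [0.0, 0.924, 0.382, 0.002]
contact_force: [-1.0, -0.7, -1.4]
finger_gap: 45.8
grasp_force: 25.0
```

Emit:
step_arm(steps=[[[0,0,-6,0,0,0,0.04],[0,0,-6,0,0,0,0.04],[0,0,-6,0,0,0,0.04],[0,0,-6,0,0,0,0.04],[0,0,-6,0,0,0,0.04],[0,0,-6,0,0,0,0.04],[0,0,-4.4,0,0,0,0.04],[0,0,0,0,0,0,0.04]]])

```text
time: 8.68
eef_pos: [483.6, 151.4, 189.9]
tool_rot: [-0.0, 0.736, 0.677, -0.0]
contact_force: [-0.1, -0.2, -0.4]
finger_gap: 45.6
grasp_force: 25.0
```

```bash
python3 - <<'E'
from h import *
delta((455,0,200),-5)
delta((455,-285,200)); delta((556,-284.5,31))
E
```

```text
t 8.68 eef [483.6 151.4 189.9] yaw -4.8 down [-3.e-04 -2.e-04 -1.e+00] F [-0.1 -0.2 -0.4] gap 45.6 grip 25.0 j [ 0.17  0.27  1.76 -0.    1.11  0.25]
rotvec tool deg [-0.01  0.01  0.2 ]
tool shift now mm [-153.3  -15.8  -10. ]
t 8.68 eef [483.6 151.4 189.9] yaw -4.8 down [-3.e-04 -2.e-04 -1.e+00] F [-0.1 -0.2 -0.4] gap 45.6 grip 25.0 j [ 0.17  0.27  1.76 -0.    1.11  0.25]
tool shift now mm [-437.3    8.1  -10. ]
t 8.68 eef [483.6 151.4 189.9] yaw -4.8 down [-3.e-04 -2.e-04 -1.e+00] F [-0.1 -0.2 -0.4] gap 45.6 grip 25.0 j [ 0.17  0.27  1.76 -0.    1.11  0.25]
tool shift now mm [-428.3  108.7  159. ]
```

Emit:
step_arm(steps=[[[0,0,0,-0.02,-0.004,0,0.04],[0,0,0,-0.038,-0.004,0,0.04],[0,0,0,-0.038,-0.004,0,0.04],[0,0,0,-0.038,-0.004,0,0.04],[0,0,0,-0.038,0,0,0.04],[0,0,0,-0.038,0,0,0.04],[0,0,0,-0.038,0,0,0.04],[0,0,0,-0.038,0,0,0.04]]])

```text
time: 9.35
eef_pos: [442.6, -133.7, 190.0]
tool_rot: [0.0, 0.738, 0.675, 0.0]
contact_force: [1.3, -0.1, -1.4]
finger_gap: 45.6
grasp_force: 25.0
```

Emit:
step_arm(steps=[[[0,0,0,-0.038,0,0,0.04],[0,0,0,-0.038,0,0,0.04],[0,0,0,-0.038,0.012,0,0.04],[0,0,0,-0.02,0.034,0,0.04],[0,0,0,-0.008,0.038,0,0.04],[0,0,0,0,0.03,0,0.04],[0,0,0,0,0.011,0,0.04],[0,0,0,0,0,0,0.04]]])

```text
time: 10.02
eef_pos: [557.8, -284.7, 189.5]
tool_rot: [0.001, 0.737, 0.675, 0.0]
contact_force: [-0.6, -1.0, -1.3]
finger_gap: 45.9
grasp_force: 25.0
```

Emit:
step_arm(steps=[[[0,0,0,0,0,0.02,0.04],[0,0,0,0,0,0.03,0.04],[0,0,0,0,0,0.03,0.04],[0,0,0,0,0,0,0.04],[0,0,0,0,0,0,0.04]]])

```text
time: 10.43
eef_pos: [552.8, -282.7, 108.5]
tool_rot: [-0.003, 0.737, 0.676, -0.001]
contact_force: [0.5, -0.1, -0.5]
finger_gap: 45.6
grasp_force: 25.0
```

```bash
python3 - <<'E'
from h import *
delta((556,-284.5,31),-5)
s=camup(snap('side')); t=snap('top')
tt=cv2.resize(t['img'][170:260,330:430],(400,360),interpolation=cv2.INTER_CUBIC)
cv2.imwrite('pics/a3.png',np.hstack([tt,s['img'][420:780,1000:1400]])[:,:,::-1])
E
```

```text
t 10.43 eef [ 552.8 -282.7  108.5] yaw -4.99 down [-0.0049  0.0028 -1.    ] F [ 0.5 -0.1 -0.5] gap 45.6 grip 25.0 j [-0.58  0.52  1.58 -0.    1.05 -0.5 ]
rotvec tool deg [-0.29 -0.14  0.01]
tool shift now mm [-1.7  3.7 77.4]
```

View pics/a3.png

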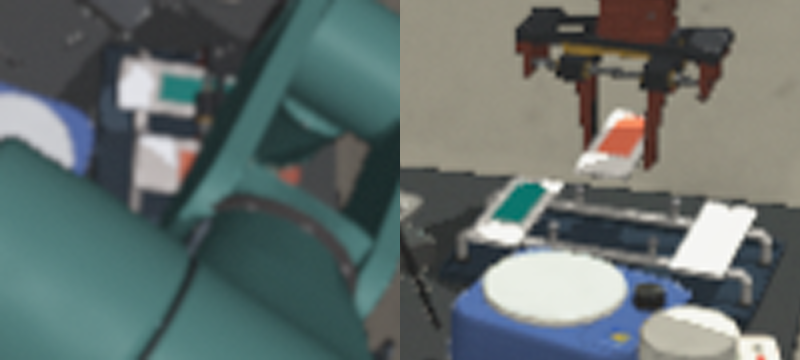

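The coated plate is held level between the teal plate (left) and the bare one (right), over the empty bay. Lowering it.

Emit:
step_arm(steps=[[[0,0,0,0,0.002,0.02,0.04],[0,0,0,0,0,0.03,0.04],[0,0,0,0,0,0.015,0.04],[0,0,0,0,0,0.007,0.04],[0,0,0,0,0,0,0.04],[0,0,0,0,0,0,0.04],[0,0,0,0,0,0,0.04]]])

```text
time: 11.12
eef_pos: [558.9, -285.4, 39.4]
tool_rot: [0.002, 0.737, 0.676, 0.0]
contact_force: [0.1, 0.7, -1.8]
finger_gap: 45.7
grasp_force: 25.0
```

```bash
python3 - <<'E'
from h import *
delta((556,-284.5,30.5),-5)
E
```

```text
t 11.12 eef [ 558.9 -285.4   39.4] yaw -4.97 down [ 0.0026 -0.0018 -1.    ] F [ 0.1  0.7 -1.8] gap 45.7 grip 25.0 j [-0.58  0.61  1.62 -0.    0.91 -0.5 ]
rotvec tool deg [0.16 0.09 0.03]
tool shift now mm [ 0.6 -3.   8.9]
```

Emit:
step_arm(steps=[[[0,0,0,0,-0.002,0.004,0.04],[0,0,0,0,0,0.003,0.04],[0,0,0,0,0,0.0015,0.04],[0,0,0,0,0,0,0.04],[0,0,0,0,0,0,0.04]]])

```text
time: 11.53
eef_pos: [555.8, -284.6, 30.4]
tool_rot: [0.001, 0.737, 0.676, -0.0]
contact_force: [-3.0, 1.1, 9.7]
finger_gap: 46.0
grasp_force: 25.0
```

```bash
python3 - <<'E'
from h import *
delta((556,-284.5,30.5),-5)
E
```

```text
t 11.53 eef [ 555.8 -284.6   30.4] yaw -4.96 down [ 7.e-04 -8.e-04 -1.e+00] F [-3.   1.1  9.7] gap 46.0 grip 25.0 j [-0.58  0.62  1.63 -0.    0.89 -0.5 ]
rotvec tool deg [0.04 0.04 0.04]
tool shift now mm [ 0.1  0.1 -0.1]
```

Emit:
step_arm(steps=[[[0,0,0,0,0,0,0.052],[0,0,0,0,0,0,0.06],[0,0,0,0,0,0,0.068],[0,0,0,0,0,-0.01,0.068],[0,0,0,0,0,-0.035,0.068],[0,0,0,0,0,-0.04,0.068],[0,0,0,0,-0.02,-0.01,0.068]]])

```text
time: 12.12
eef_pos: [541.7, -285.5, 130.2]
tool_rot: [0.006, 0.737, 0.676, 0.002]
contact_force: [1.5, -1.2, 0.5]
finger_gap: 68.1
grasp_force: 0.0
```

Emit:
step_arm(steps=[[[0,0,0,0,-0.035,0,0.068],[0,0,0,0,-0.03,0,0.068],[0,0,0,0,-0.007,0,0.068],[0,0,0,0,0,0,0.068],[0,0,0,0,0,0,0.068]]])

```text
time: 12.53
eef_pos: [464.7, -276.9, 124.7]
tool_rot: [0.001, 0.737, 0.676, 0.0]
contact_force: [1.1, -0.6, 0.5]
finger_gap: 68.2
grasp_force: 0.0
```

```bash
python3 - <<'E'
from h import *
delta((464.5,-277,30),-5)
s=snap('side'); t=snap('top'); s=camup(s); t=camup(t)
op=lambda m,k:cv2.morphologyEx(m.astype(np.uint8),cv2.MORPH_OPEN,np.ones((k,k),np.uint8))
h=cv2.cvtColor(s['img'],cv2.COLOR_RGB2HSV); H,S,V=[h[...,i].astype(int) for i in range(3)]
blobrect(s,op(V>150,21),[1240,592,140,96],42,'bare side')
blobrect(s,((H<14)&(S>70)&(S<200)&(V>140)).astype(np.uint8),[1040,560,240,150],42,'film side')
tt=cv2.resize(t['img'][680:1040,1320:1720],(400,360))
cv2.imwrite('pics/a4.png',np.hstack([tt,s['img'][420:780,1000:1400]])[:,:,::-1])
E
```

```text
t 12.53 eef [ 464.7 -276.9  124.7] yaw -5.01 down [ 0.0015 -0.001  -1.    ] F [ 1.1 -0.6  0.5] gap 68.2 grip 0.0 j [-0.67  0.4   1.76  0.    0.99 -0.58]
rotvec tool deg [ 0.09  0.05 -0.01]
tool shift now mm [-0.  -0.4 94.7]
bare side c [ 463.6 -277.3] size [131.7  50.4] long-axis deg 88.68 px 213
film side c [ 554.4 -300.6] size [88.1 31.6] long-axis deg 84.99 px 130
```

View pics/a4.png

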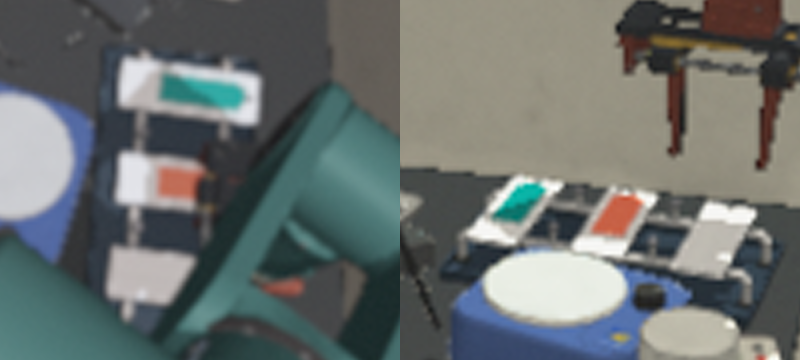

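The coated plate lies in the middle bay, level with the film up (right crop (615,222)). The gripper is over the bare plate.

Emit:
step_arm(steps=[[[0,0,0,0,0,0.03,0.068],[0,0,0,0,0,0.035,0.068],[0,0,0,0,0,0.02,0.068],[0,0,0,0,0,0.007,0.068],[0,0,0,0,0,0,0.068],[0,0,0,0,0,0,0.068],[0,0,0,0,0,0,0.068]]])

```text
time: 13.22
eef_pos: [465.3, -277.2, 33.1]
tool_rot: [0.001, 0.737, 0.676, 0.0]
contact_force: [0.5, 0.8, 0.8]
finger_gap: 68.2
grasp_force: 0.0
```

Emit:
step_arm(steps=[[[0,0,0,0,0,0,0.055],[0,0,0,0,0,0,0.05],[0,0,0,0,0,0,0.045],[0,0,0,0,0,0,0.04],[0,0,0,0,0,0,0.04],[0,0,0,0,0,0,0.04]]], newtons=25)

```text
time: 13.72
eef_pos: [464.3, -276.7, 32.7]
tool_rot: [0.001, 0.737, 0.676, 0.0]
contact_force: [-0.0, 0.5, 6.1]
finger_gap: 45.5
grasp_force: 25.0
```

```bash
python3 - <<'E'
from h import *
delta((464.5,-277,30),-5)
E
```

```text
t 13.72 eef [ 464.3 -276.7   32.7] yaw -4.96 down [ 8.e-04 -8.e-04 -1.e+00] F [-0.   0.5  6.1] gap 45.5 grip 25.0 j [-0.67  0.53  1.83 -0.    0.78 -0.58]
rotvec tool deg [0.05 0.04 0.04]
tool shift now mm [-0.3  0.2  2.7]
```

Emit:
step_arm(steps=[[[0,0,0,0,0,-0.01,0.04],[0,0,0,0,0,-0.03,0.04],[0,0,0,0,0,-0.04,0.04],[0,0,0,0,-0.005,-0.04,0.04],[0,0,0,0.01,-0.009,-0.03,0.04],[0,0,0,0.025,-0.012,-0.01,0.04],[0,0,0,0.038,0,0,0.04],[0,0,0,0.038,0,0,0.04]]])

```text
time: 14.38
eef_pos: [447.5, -163.2, 193.7]
tool_rot: [0.001, 0.738, 0.675, 0.0]
contact_force: [-0.3, 0.2, -2.1]
finger_gap: 45.7
grasp_force: 25.0
```

Emit:
step_arm(steps=[[[0,0,0,0.038,0,0,0.04],[0,0,0,0.038,0,0,0.04],[0,0,0,0.038,0,0,0.04],[0,0,0,0.038,0,0,0.04],[0,0,0,0.038,0,0,0.04],[0,0,0,0.038,0,0,0.04],[0,0,0,0.038,0,0,0.04],[0,0,0,0.033,0,0,0.04]]])

```text
time: 15.05
eef_pos: [472.8, 136.7, 192.4]
tool_rot: [-0.0, 0.737, 0.676, 0.0]
contact_force: [1.2, -0.3, -1.1]
finger_gap: 45.6
grasp_force: 25.0
```

Emit:
step_arm(steps=[[[0,0,3,0.015,0,0,0.04],[0,0,6,0,0,0,0.04],[0,0,6,0,0,0,0.04],[0,0,6,0,0,0,0.04],[0,0,6,0,0,0,0.04],[0,0,6,0,0,0,0.04],[0,0,6,0,0,0,0.04]]])

```text
time: 15.63
eef_pos: [474.2, 149.3, 192.2]
tool_rot: [-0.0, 0.921, 0.389, -0.0]
contact_force: [0.1, 0.3, -1.5]
finger_gap: 45.9
grasp_force: 25.0
```

Emit:
step_arm(steps=[[[0,0,6,0,0,0,0.04],[0,0,6,0,0,0,0.04],[0,0,6,0,0,0,0.04],[0,0,6,0,0,0,0.04],[0,0,4.5,0,0,0,0.04],[0,0,0,0,0,0,0.04],[0,0,0,0,0,0,0.04]]])

```text
time: 16.22
eef_pos: [474.5, 149.2, 192.2]
tool_rot: [0.0, 0.988, 0.154, -0.0]
contact_force: [0.0, -0.8, -2.0]
finger_gap: 45.7
grasp_force: 25.0
```

```bash
python3 - <<'E'
from h import *
delta(B(-10,0,60),-72.4)
E
```

```text
t 16.22 eef [474.5 149.2 192.2] yaw -72.32 down [-3.e-04 -1.e-04 -1.e+00] F [ 0.  -0.8 -2. ] gap 45.7 grip 25.0 j [ 0.17  0.25  1.78 -0.    1.11  1.43]
rotvec tool deg [-0.    0.02  0.08]
tool shift now mm [  0.7   0.6 132.2]
```

Emit:
step_arm(steps=[[[0,0,0.1,0,0.0005,0.02,0.04],[0,0,0,0,0,0.035,0.04],[0,0,0,0,0,0.035,0.04],[0,0,0,0,0,0.03,0.04],[0,0,0,0,0,0.012,0.04],[0,0,0,0,0,0,0.04],[0,0,0,0,0,0,0.04],[0,0,0,0,0,0,0.04]]])

```text
time: 16.88
eef_pos: [475.9, 149.0, 60.9]
tool_rot: [0.0, 0.988, 0.152, 0.001]
contact_force: [0.3, -0.6, -1.6]
finger_gap: 45.7
grasp_force: 25.0
```

```bash
python3 - <<'E'
from h import *
delta(B(-10,0,33),-72.4)
c=camup(snap('side')); im=c['img'].copy()
cv2.polylines(im,[np.int32([proj(c,B(x-10,y,69)) for x,y in((-65,-23),(65,-23),(65,23),(-65,23))])],True,(0,0,255),1)
cv2.imwrite('pics/a5.png',im[700:1060,900:1440,::-1])
E
```

```text
t 16.88 eef [475.9 149.   60.9] yaw -72.5 down [ 1.5e-03  2.0e-04 -1.0e+00] F [ 0.3 -0.6 -1.6] gap 45.7 grip 25.0 j [ 0.16  0.44  1.9  -0.    0.79  1.43]
rotvec tool deg [ 0.02 -0.08 -0.1 ]
tool shift now mm [-0.7 -0.  27.9]
```

View pics/a5.png

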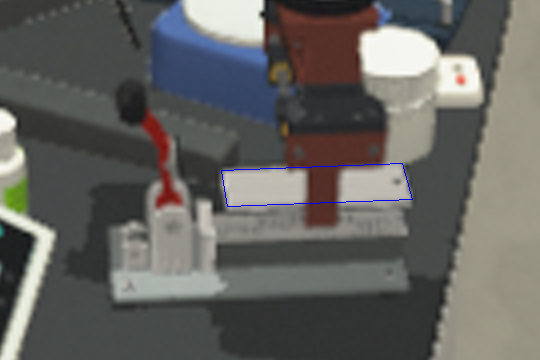

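The bare plate is level over the rail, with its left end at (222,190), clear of the stop at (203,225). The blue outline predicted from the tool position fits. Lowering it.

Emit:
step_arm(steps=[[[0,0,0,0,0,0.012,0.04],[0,0,0,0,0,0.01,0.04],[0,0,0,0,0,0.0045,0.04],[0,0,0,0,0,0,0.04],[0,0,0,0,0,0,0.04]]])

```text
time: 17.35
eef_pos: [474.9, 148.8, 33.6]
tool_rot: [0.0, 0.988, 0.152, -0.0]
contact_force: [0.0, 0.8, -0.5]
finger_gap: 45.7
grasp_force: 25.0
```

```bash
python3 - <<'E'
from h import *
delta(B(-10,0,32.7),-72.4)
E
```

```text
t 17.35 eef [474.9 148.8  33.6] yaw -72.55 down [-3.e-04 -2.e-04 -1.e+00] F [ 0.   0.8 -0.5] gap 45.7 grip 25.0 j [ 0.16  0.49  1.92 -0.    0.73  1.43]
rotvec tool deg [ 0.    0.02 -0.15]
tool shift now mm [0.3 0.1 0.9]
```

Emit:
step_arm(steps=[[[0,0,0,0.002,0,0,0.04],[0,0,0,0.003,0,0,0.04],[0,0,0,0.002,0,0,0.04],[0,0,0,0.001,0,0,0.04],[0,0,0,0,0,0,0.04],[0,0,0,0,0,0,0.04]]])

```text
time: 17.85
eef_pos: [482.7, 151.2, 33.5]
tool_rot: [0.0, 0.988, 0.152, 0.0]
contact_force: [-0.4, -0.3, -1.2]
finger_gap: 45.4
grasp_force: 25.0
```

Emit:
step_arm(steps=[[[0,0,0,0.001,0,0,0.04],[0,0,0,0.001,0,0,0.04],[0,0,0,0,0,0,0.04]]])

```text
time: 18.1
eef_pos: [483.4, 151.5, 33.2]
tool_rot: [0.0, 0.988, 0.152, -0.001]
contact_force: [-1.9, -1.6, -0.7]
finger_gap: 46.0
grasp_force: 25.0
```

Emit:
step_arm(steps=[[[0,0,0,0.001,0,0,0.04],[0,0,0,0.001,0,0,0.04],[0,0,0,0,0,0,0.04]]])

```text
time: 18.35
eef_pos: [483.4, 151.6, 32.9]
tool_rot: [0.0, 0.988, 0.152, -0.003]
contact_force: [-6.2, -3.5, 1.7]
finger_gap: 45.6
grasp_force: 25.0
```

```bash
python3 - <<'E'
from h import *
delta(B(0,0,32.7),-72.4)
E
```

```text
t 18.35 eef [483.4 151.6  32.9] yaw -72.53 down [-0.0056 -0.0016 -1.    ] F [-6.2 -3.5  1.7] gap 45.6 grip 25.0 j [ 0.17  0.5   1.9  -0.    0.75  1.43]
rotvec tool deg [-0.01  0.33 -0.13]
tool shift now mm [1.4 0.2 0.2]
```

Emit:
step_arm(steps=[[[0,0,0,0,0,0.0008,0.04],[0,0,0,0,0,0,0.04],[0,0,0,0,0,0,0.048],[0,0,0,0,0,0,0.056],[0,0,0,0,0,0,0.066],[0,0,0,0,0,0,0.066],[0,0,0,0,0,-0.005,0.066],[0,0,0,0,0,-0.03,0.066]]])

```text
time: 19.02
eef_pos: [483.6, 151.9, 64.9]
tool_rot: [0.0, 0.988, 0.152, -0.004]
contact_force: [-0.1, 0.3, -0.0]
finger_gap: 66.1
grasp_force: 0.0
```

Emit:
step_arm(steps=[[[0,0,0,0,0,-0.04,0.06],[0,0,0,0,0,-0.04,0.06],[0,0,0,0,0,-0.04,0.06],[0,0,0,0,0,-0.012,0.06],[0,0,0,0,0,0,0.06],[0,0,0,0,0,0,0.06]]])

```text
time: 19.52
eef_pos: [486.9, 152.5, 200.4]
tool_rot: [0.0, 0.988, 0.152, 0.001]
contact_force: [0.3, -1.4, 0.0]
finger_gap: 59.8
grasp_force: 0.0
```

```bash
python3 - <<'E'
from h import *
delta(B(122,0,132),-72.5)
c=camup(snap('side')); im=c['img'].copy(); print(monitor.get_state()['ft_torque'])
h=cv2.cvtColor(c['img'],cv2.COLOR_RGB2HSV); V=h[...,2]; x0,y0=1000,760
blobrect(c,(V<50).astype(np.uint8),[1000,760,64,72],142,'barrel')
cv2.polylines(im,[np.int32([proj(c,B(x,y,42)) for x,y in((-65,-23),(65,-23),(65,23),(-65,23))])],True,(0,0,255),1)
t=camup(snap('top'))['img'][740:1100,940:1180]
cv2.imwrite('pics/a6.png',np.hstack([im[700:1060,900:1440],t])[:,:,::-1])
E
```

```text
t 19.52 eef [486.9 152.5 200.4] yaw -72.56 down [ 2.2e-03  3.0e-04 -1.0e+00] F [ 0.3 -1.4  0. ] gap 59.8 grip 0.0 j [ 0.17  0.26  1.74 -0.    1.14  1.43]
rotvec tool deg [ 0.02 -0.13 -0.06]
tool shift now mm [1.196e+02 1.000e-01 6.870e+01]
[-0.02836595  0.10003979 -0.02952163]
barrel c [599.6 186.6] size [59.  19.2] long-axis deg -75.09 px 108
```

View pics/a6.png

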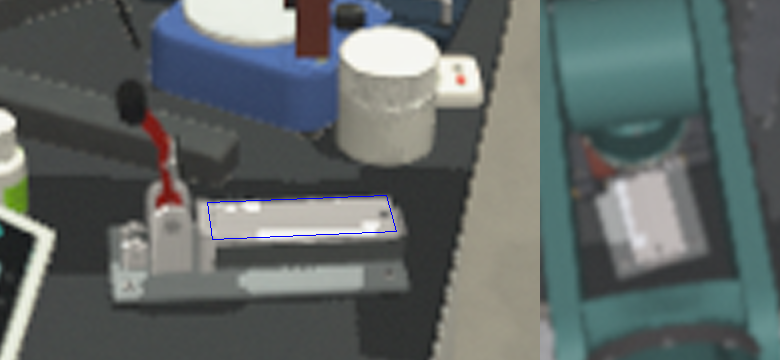

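The bare plate lies flat and square on the rail with its left end at the stop (212,215). The clamp handle is at (131,100). Fetching the handle.

Emit:
step_arm(steps=[[[0,0,0,0.038,0,0,0.06],[0,0,0,0.04,0,0,0.06],[0,0,0,0.03,0,0,0.06],[0,0,0,0.01,0,0,0.06],[0,0,0,0,0,0.03,0.06],[0,0,0,0,0,0.03,0.06],[0,0,0,0,0,0.008,0.06],[0,0,0,0,0,0,0.06]]])

```text
time: 20.28
eef_pos: [594.9, 186.9, 127.4]
tool_rot: [0.0, 0.988, 0.152, -0.005]
contact_force: [-0.9, -0.1, 0.7]
finger_gap: 60.3
grasp_force: 0.0
```

Emit:
step_arm(steps=[[[0,0,0,0,0,0,0.045],[0,0,0,0,0,0,0.04],[0,0,0,0,0,0,0.036],[0,0,0,0,0,0,0.03],[0,0,0,0,0,0,0.025],[0,0,0,0,0,0,0.025],[0,0,0,0,0,0,0.025]]], newtons=20)

```text
time: 20.87
eef_pos: [599.9, 187.7, 133.0]
tool_rot: [0.0, 0.988, 0.152, 0.001]
contact_force: [0.7, -2.6, 6.2]
finger_gap: 31.9
grasp_force: 20.0
```

```bash
python3 - <<'E'
from h import *
delta(B(121,0,131),-72.5)
E
```

```text
t 20.87 eef [599.9 187.7 133. ] yaw -72.56 down [ 0.0023  0.     -1.    ] F [ 0.7 -2.6  6.2] gap 31.9 grip 20.0 j [ 0.19  0.49  1.55 -0.    1.09  1.46]
rotvec tool deg [ 0.04 -0.12 -0.06]
tool shift now mm [ 0.5 -0.2  2. ]
```

Emit:
step_arm(steps=[[[0,0,0,-0.0124,0,-0.0027,0.025],[0,0,0,-0.0127,0,-0.001,0.025],[0,0,0,-0.0127,0,0.0008,0.025],[0,0,0,-0.0125,0,0.0025,0.025],[0,0,0,-0.012,0,0.0042,0.025],[0,0,0,-0.0113,0,0.0058,0.025],[0,0,0,-0.0104,0,0.0073,0.025]]])

```text
time: 21.45
eef_pos: [521.1, 163.1, 117.6]
tool_rot: [-0.0, 0.988, 0.152, 0.003]
contact_force: [-1.6, -1.5, 9.7]
finger_gap: 31.9
grasp_force: 20.0
```

Emit:
step_arm(steps=[[[0,0,0,-0.0093,0,0.0087,0.025],[0,0,0,-0.008,0,0.0099,0.025],[0,0,0,-0.0066,0,0.0109,0.025],[0,0,0,-0.0025,0,0.0059,0.025],[0,0,0,-0.0025,0,0.0058,0.025],[0,0,0,0,0,0,0.025],[0,0,0,0,0,0,0.025]]])

```text
time: 22.03
eef_pos: [487.7, 152.8, 72.3]
tool_rot: [0.001, 0.988, 0.152, -0.004]
contact_force: [-4.3, -5.5, -4.4]
finger_gap: 31.8
grasp_force: 20.0
```

```bash
python3 - <<'E'
from h import *
delta(B(5,0,63),-72.5)
E
```

```text
t 22.03 eef [487.7 152.8  72.3] yaw -72.54 down [-0.0069 -0.0022 -1.    ] F [-4.3 -5.5 -4.4] gap 31.8 grip 20.0 j [ 0.17  0.44  1.86 -0.    0.85  1.44]
rotvec tool deg [-0.    0.41 -0.04]
tool shift now mm [2.  0.1 9.3]
```

Emit:
step_arm(steps=[[[0,0,0,0,0,0.004,0.025],[0,0,0,0,0,0.004,0.025],[0,0,0,0,0,0.002,0.025],[0,0,0,0,0,0,0.025],[0,0,0,0,0,0,0.025]]])

```text
time: 22.45
eef_pos: [486.0, 152.3, 62.1]
tool_rot: [0.001, 0.988, 0.152, -0.005]
contact_force: [-7.8, -7.2, -2.8]
finger_gap: 32.1
grasp_force: 20.0
```

```bash
python3 - <<'E'
from h import *
delta(B(5,0,63),-72.5)
E
```

```text
t 22.45 eef [486.  152.3  62.1] yaw -72.53 down [-0.0101 -0.0031 -0.9999] F [-7.8 -7.2 -2.8] gap 32.1 grip 20.0 j [ 0.17  0.46  1.87 -0.    0.82  1.44]
rotvec tool deg [-0.    0.6  -0.03]
tool shift now mm [ 3.7  0.1 -1. ]
```

Emit:
step_arm(steps=[[[0,0,0,0,0,0,0.04],[0,0,0,0,0,0,0.055],[0,0,0,0,0,0,0.06],[0,0,0,0,0,-0.01,0.06],[0,0,0,0,0,-0.035,0.06],[0,0,0,0,0,-0.04,0.06],[0,0,0,0,0,-0.04,0.06],[0,0,0,0,0,-0.02,0.06]]])

```text
time: 23.12
eef_pos: [493.9, 154.6, 214.3]
tool_rot: [-0.0, 0.988, 0.152, 0.004]
contact_force: [0.2, 1.2, 0.9]
finger_gap: 60.1
grasp_force: 0.0
```

Emit:
step_arm(steps=[[[0,0,0,-0.04,0,0,0.06],[0,0,0,-0.04,0,0,0.06],[0,0,0,-0.03,0,0,0.06],[0,0,0,0,0,0,0.06],[0,0,0,0,0,0,0.06]]])

```text
time: 23.53
eef_pos: [385.5, 120.9, 209.7]
tool_rot: [-0.0, 0.988, 0.151, 0.001]
contact_force: [0.1, -0.1, 0.4]
finger_gap: 60.1
grasp_force: 0.0
```

```bash
python3 - <<'E'
from h import *
delta()
c=camup(snap('side')); im=c['img']
t=camup(snap('top'))['img'][740:1100,940:1180]
cv2.imwrite('pics/a7.png',np.hstack([im[700:1060,900:1440],t])[:,:,::-1])
E
```

```text
t 23.53 eef [385.5 120.9 209.7] yaw -72.57 down [ 1.9e-03  3.0e-04 -1.0e+00] F [ 0.1 -0.1  0.4] gap 60.1 grip 0.0 j [0.13 0.09 1.93 0.   1.11 1.4 ]
```

View pics/a7.png

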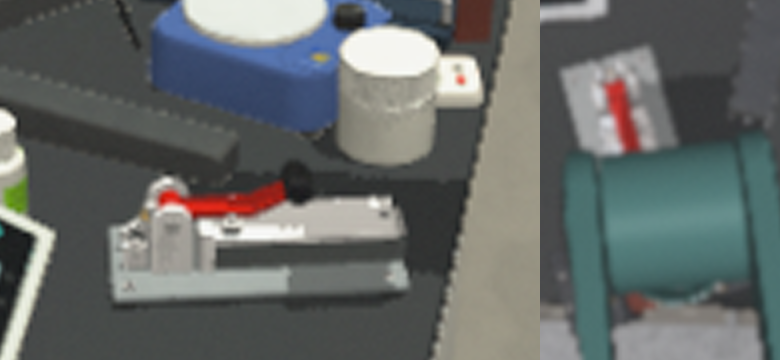

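The clamp is down, with the barrel at (297,182) and the pad on the plate. The near end of the plate at (405,235) is the same pixel position as the coated plate's at the start, so it is at the stop. Handing in.

```bash
python3 -c "
from rig import workorder; print(workorder.job_done())"
```

```text
the job is handed in; nothing more can be done
None
```

The job is handed in at about 23.5 s on the robot's clock: the coated plate lies film up in the middle bay, and the bare plate is on the bed against the end stop with the clamp arm down on it.

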